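# Clamp a lens in the wet-stoning stand and set its drip valve

## Task

Get this lens ready for wet hand-stoning: first swing the handle of the toggle clamp over until the clamp locks with its rubber pad holding the lens, and only then turn the lever of the drip valve until the pointer at its tail lines up with the small brass index tab on the quadrant scale. Leave the tab where it is set, keep the lens on its seat, and do not disturb the other things on the bench.

Things in the scene. Friction and masses are not known exactly. Their poses are not given: they have to be found in the camera images.
- lens: Clear round lens blank, 67 mm across, 12 mm thick, loose, lying flat on the round rubber-topped seat (43 mm across) of the stand. Origin: centre of its underside.
- fixture: The wet-stoning stand: steel drip tray 172 (x) x 184 (y) mm, rim 16 mm high, fixed to the worktop; lens seat at its front left, toggle clamp behind the seat, drip valve at the right, small clear header tank with black lid (47 mm across, top 135 mm high) behind the valve. Origin: centre of the underside; x points to the back, y to the left.
- seat_centre (a point): Centre of the rubber seat's top face, 34 mm above the worktop, fixed on the stand. Its axes are the stand's: x runs level from the seat straight back to the clamp (away from the robot when the stand is square to it), y to the left, z up. The valve stem lies 22 mm along x and -92 mm along y from here.
- handle_tip (a point): Top end of the clamp handle's black rubber grip (17 mm thick, 56 mm long; 78 mm from the handle's pivot). It swings in the upright plane through the seat's centre and x axis. Open, it leans back 48 degrees, this end 108 mm high, 155 mm behind the seat; push it from behind toward the lens. Locked, it is about upright, this end 148 mm high, 93 mm behind.
- clamp_handle (a joint): Knee angle of the toggle clamp (handle against its link), rad: 0 as found, open; 1.88 on dead centre; about 2.02 at the stop past centre, where the clamp is locked. It stays there when let go.
- clamp_arm (a joint): Angle of the clamp arm, rad: 0 as found, raised 34 degrees with the pad clear of the lens; about 0.59 when level, with the pad on the lens.
- clamp_pad: Black rubber pad (18 mm across) on the spring spindle at the end of the clamp arm; origin at the centre of its lower face.
- lever_end (a point): Free end of the valve lever: a level bar, 84 mm from the stem axis to this end, its outer 40 mm sleeved in black rubber 12 mm thick; bar centre 82 mm above the worktop. Nothing higher than 60 mm lies under its swing.
- valve_axis (a point): Point on the valve stem's upright axis at the height of the lever, 82 mm above the worktop; fixed on the stand.
- valve_lever (a joint): Valve lever angle, rad: 0 shut (the lever points from the stem along the seat's -x direction, toward the robot side), growing counter-clockwise seen from above to 1.57 wide open (the lever points along the seat's -y direction, to the right). Stiff by friction: it stays where it is left.
- pointer_tip (a point): Tip of the dark tapered pointer that is fixed to the lever and points straight away from it on the far side of the stem, over the quadrant scale; 44.5 mm from the stem axis, 72 mm above the worktop.
- tab_tip (a point): Nose of the brass index tab (13 x 11 mm) clipped on the rim of the aluminium quadrant scale, at 44.5 mm from the stem axis: the pointer's tip lies on it when the valve is set. The scale is ticked every 10 degrees, with longer ticks every 30.
- index_tab (a joint): Place of the tab on the scale, rad, counted like the valve lever's angle: the valve is set when valve_lever equals this. Between 0.6 and 1.2; set tight, not to be moved.
- dressing_stone: Pale oblong dressing stone, 25 x 100 x 13 mm, long along its y, lying left of the stand; origin at the centre of its underside. Leave alone.
- spare_lens: Spare, slightly tinted round lens blank, 67 mm across, 12 mm thick, lying on the worktop; origin at the centre of its underside. Leave alone.
- spray_bottle: Blue bottle with a white cap, 38 mm across, 120 mm high, standing behind the stand; origin at the centre of its underside. Leave alone.
- glasses_case: Dark blue closed spectacle case, 60 x 150 x 36 mm, lying at the left; origin at the centre of its underside. Leave alone.
Mind the look-alikes: they are no part of the job. What is shaped like the lens but red or turquoise is not meant.

How it is judged:
By the outcome, as a careful person would: the job done as asked, in the order asked, and still so for the second after the job is handed in, with the robot touching nothing.
It also fails if it takes over 58 s, if anything falls off the work surface, if the arm or the gripper's body presses on something with over 40 N, if the wrist force passes 120 N, or if a joint passes its speed limit or range.

## Robot

A 6-joint arm with a two-finger parallel gripper is mounted at the origin on a cart in front of the work surface, level with it; the furniture and walls round the work are solid. World frame = base frame: x ahead of the robot, y to its left, z up, the work surface at z = 0. Lengths are in m, angles in rad, forces in N, time in s.
With the tool pointing down it reaches from about 0.25 to 0.775 m from the base axis. Payload 8.9 kg.
Tool frame: the origin (TCP) lies on the centre line of the jaws, within the pads' length; the fingertips stand 8 mm ahead of it and the grasp point (between the pads) lies 11 mm behind it; z points along the fingers, y is the line along which they close (so a half turn about z gives the same grasp; the last joint's range is limited). The gripper opens to 85 mm and grips with 20 to 120 N. Pads are 22 mm wide; open, the fingers measure 114 mm over their backs; the gripper's body (76 mm by 85 mm) begins 54 mm behind the grasp point. The pads swing forward as they close: fully open they stand 13 mm farther back than shut.
Start: joints at [-1.379, 0.291, -0.153, 1.127, 0, 1.431], TCP at [0.171, -0.497, 0.239] pointing down, gripper open.
Joint ranges: [-2.52, 2.52], [-0.91, 1.74], [-1.3, 1.37], [-1.96, 2.02], [-1.52, 1.47], [-3.14, 3.14]. Speed limits (rad/s): [2.22, 2.22, 2.79, 3.14, 3.14, 3.14].

## Interface

Orientations are given as [roll, pitch, yaw] about the fixed x, y, z axes, in that order (R = Rz(yaw) Ry(pitch) Rx(roll)).
In Python, from station import ctrl, imaging, workorder gives the robot as it stands.
- The arm moves only by the tool move_arm, never from a script. Its argument "rows" is a list of rows, each an object with "translation": the shift along the tool's x, y, z in cm, a list of three; "yaw": the turn about the tool's z in rad. In form: [{"translation": [dx, dy, dz], "yaw": yaw}, ...]. A call has exactly 10 rows; each row shifts and turns the commanded pose from where the row before left it, along the tool's axes as they then stand; what a row does not reach is not made up. A row lasts 1/10 s, in which the tool goes at most 50 mm and 8.59 degrees, less where a joint would pass 70% of its speed; a pose out of reach is approached as far as the arm can. A call is refused whole if a number of a shift passes 5 or a number of a turn 0.15, either way. A call with a gripper value outside its range is refused whole. "claw" is the opening, from 0 (shut) to 1 (fully open), set as the call begins (left out, the last holds). The fingers move at their own pace and stop on an object; "squeeze" is the grip in N (left out, the last holds). Time passes only in rows, so rows that do not move let the fingers close, or fill a call up. It gives the time, the measured TCP pose, the force, the opening and the grip force at its end, in the units of the state.
- ctrl.state(): the state, without advancing time (a new reading comes with each control period).
- imaging.capture(name): name is "side" or "top"; returns the picture (400x640x3 uint8, blue, green, red); there is no depth.
- imaging.camera_model(name): a dict with "fx", "fy", "cx", "cy" (pixels), "cam_to_world" (4x4, takes a point from camera to world coordinates). Camera axes: x right, y down, z forward; pixel columns grow to the right and rows downward; lengths in m; the calibration is good to about 2 mm. A picture is of the moment at which its call begins. camera_model takes no time and is no camera call.
- workorder.sign_off(): hands the job in; it is judged then, once.
The state is a dict: "clock": time; "joint_pos": joint angles; "joint_vel": joint speeds; "joint_efforts": joint torques, N m; "eef_pos": TCP position; "tool_rot": TCP orientation; "ft_force": force on the tool from outside, world axes, zero at the start; "torque": the same for the moment, N m; "opening": opening from 0.0 (shut) to 1.0 (fully open); "gripper_force": force on a finger pad.
Only numpy, scipy, OpenCV 4.12 (cv2) and the standard library are available. Lean on these libraries where they do the work, as an engineer would, in place of code of your own. Each camera call takes 0.05 s, during which the arm holds its last target. There are 200 camera calls.

## Working session

There is one attempt and no reset: what is moved stays moved. The work goes in short steps, Python scripts to look and compute and a tool call to move; the robot and the scene stay as the last step left them, time stands still between calls to the robot, and variables do not carry over. Pictures are saved under pics/ and viewed, at most 10 in all, crops included, and the job is handed in when it is done.

Besides the shell and the picture viewer there is one more tool, called after "Call:" in YAML: its name, and indented under it one key for each argument. move_arm: Moves the arm, as the interface text tells. Its arguments: {"type":"object","properties":{"rows":{"type":"array","items":{"type":"object","properties":{"translation":{"type":"array","items":{"type":"number"}},"yaw":{"type":"number"}}}},"claw":{"type":"number"},"squeeze":{"type":"number"}},"required":["rows"]}

```bash
mkdir -p pics
python3 - <<'E'
from station import ctrl, imaging
import cv2,numpy as np
print(ctrl.state())
for n in("top","side"):
    cv2.imwrite(f"pics/{n}0.png",imaging.capture(n)); m=imaging.camera_model(n); print(n,m)
E
```

```text
{'clock': 0.0, 'joint_pos': array([-1.37929408e+00,  2.91274584e-01, -1.54146611e-01,  1.12667179e+00,
        2.27460580e-05,  1.43149943e+00]), 'joint_vel': array([ 9.41389694e-04,  1.38442746e-03, -1.39374786e-03,  4.12202175e-04,
       -7.83780335e-05,  5.40097255e-04]), 'joint_efforts': array([ 4.73184573e-04, -5.37137997e+01,  3.31376266e+01,  1.56797783e-02,
       -2.70142000e-04,  9.21587286e-06]), 'eef_pos': array([ 0.17044956, -0.49610952,  0.23872768]), 'tool_rot': array([-3.14031171e+00, -2.02562916e-04,  3.30798995e-01]), 'ft_force': array([-0.52042137, -0.47775404, -0.35369645]), 'torque': array([ 0.04326152, -0.00526358, -0.02271926]), 'gripper_force': 0.0, 'opening': 0.9961026532509468}
top {'fx': 491.4521263501058, 'fy': 491.4521263501058, 'cx': 314.8869956930131, 'cy': 208.622376291222, 'cam_to_world': array([[ 0.02016827, -0.98913286,  0.14563455,  0.37159186],
       [-0.99959768, -0.02285476, -0.01679713,  0.024251  ],
       [ 0.01994304, -0.14523719, -0.98919585,  1.4550397 ],
       [ 0.        ,  0.        ,  0.        ,  1.        ]])}
side {'fx': 402.07478996617596, 'fy': 402.07478996617596, 'cx': 326.89375601553587, 'cy': 202.3767837924845, 'cam_to_world': array([[-8.86069648e-01, -2.99306122e-01,  3.53972348e-01,
         1.22265530e-01],
       [-4.63551614e-01,  5.73256975e-01, -6.75645130e-01,
         9.26224308e-01],
       [-6.92393259e-04, -7.62753096e-01, -6.46689442e-01,
         9.37980786e-01],
       [ 0.00000000e+00,  0.00000000e+00,  0.00000000e+00,
         1.00000000e+00]])}
```

View pics/top0.png

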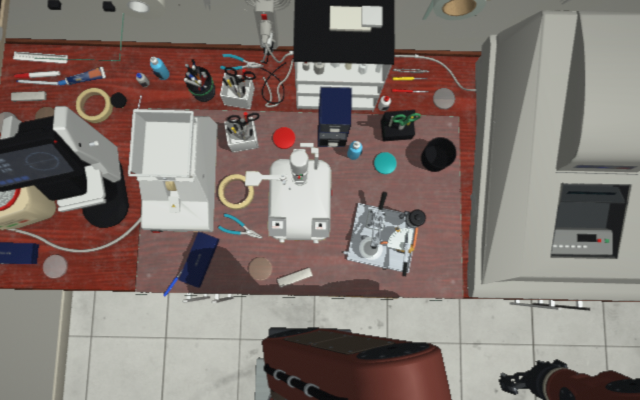

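View pics/side0.png

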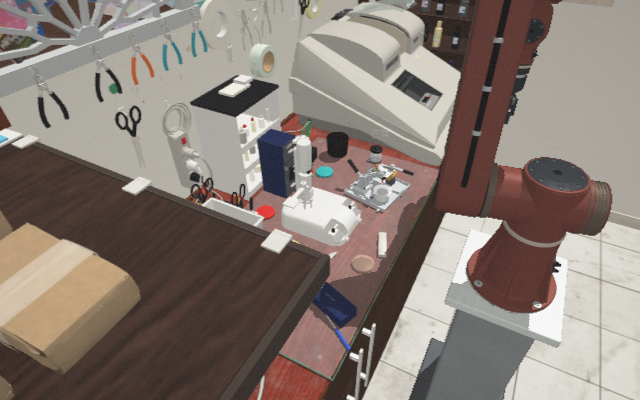

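The stand is at about top (383,237) and side (377,187). The lens on its seat is near top (370,245). The red disc (284,137), turquoise disc (385,162) and tinted spare (260,268) are look-alikes, because only the clear one sits on the stand. I'll check with an enlarged crop.

Run:
```python
import cv2,numpy as np
t=cv2.imread("pics/top0.png")[185:285,335:435]; s=cv2.imread("pics/side0.png")[140:215,335:435]
cv2.imwrite("pics/t1.png",cv2.resize(t,(600,600),interpolation=cv2.INTER_CUBIC))
cv2.imwrite("pics/s1.png",cv2.resize(s,(800,600),interpolation=cv2.INTER_CUBIC))
```

```text
(no output)
```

View pics/t1.png

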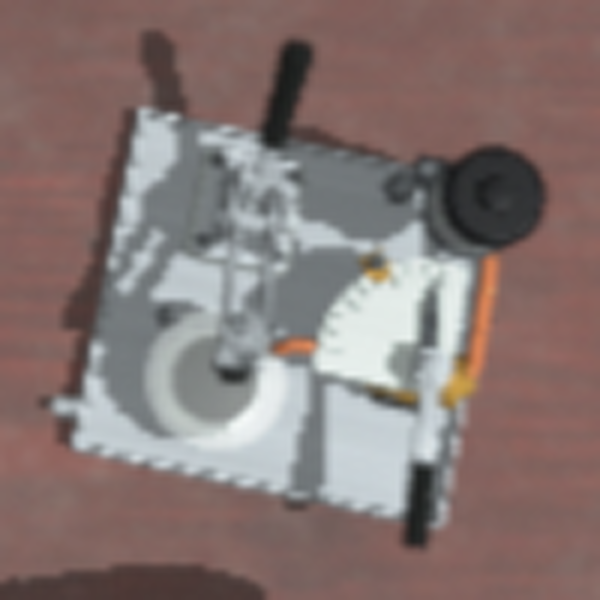

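View pics/s1.png

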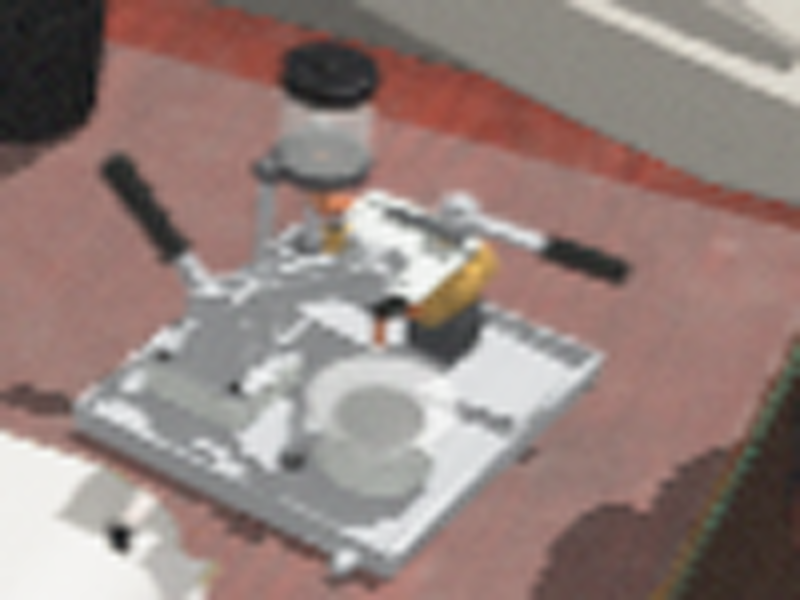

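The clear lens at crop (215,378), about top (370.5,247.5), is on the seat. The handle end is at (297,47), lever end (415,543), pointer tip about (433,280), and brass tab about (377,265). Next I'll fit the stand pose from both views.

```bash
cat > h.py <<'E'
import numpy as np
from station import imaging
from scipy.optimize import least_squares
M={n:imaging.camera_model(n) for n in("top","side")}
def proj(n,p):
    m=M[n];T=m["cam_to_world"];c=T[:3,:3].T@(np.asarray(p)-T[:3,3]);return np.array([m["fx"]*c[0]/c[2]+m["cx"],m["fy"]*c[1]/c[2]+m["cy"]])
def ray(n,uv,z):
    m=M[n];T=m["cam_to_world"];d=T[:3,:3]@np.array([(uv[0]-m["cx"])/m["fx"],(uv[1]-m["cy"])/m["fy"],1]);return T[:3,3]+d*(z-T[2,3])/d[2]
def px(n,c): # crop pixel to image
    s,o=((6,(335,185)) if n=="top" else (8,(335,140)));return (np.array(c)+.5)/s-.5+o
def W(q,p): 
    c,s=np.cos(q[2]),np.sin(q[2]);return np.array([q[0]+c*p[0]-s*p[1],q[1]+s*p[0]+c*p[1],p[2]])
E
python3 - <<'E'
from h import *
obs=[("top",(297,47),(.152,0,.105)),("top",(415,541),(-.062,-.092,.082)),("top",(433,282),(.0665,-.092,.072)),("top",(215,378),(0,0,.046)),
("side",(118,160),(.152,0,.106)),("side",(622,270),(-.062,-.092,.082))]
f=lambda q:np.concatenate([proj(n,W(q,p))-px(n,c) for n,c,p in obs])
r=least_squares(f,[.45,-.1,-.15],x_scale=[.01,.01,.1],loss='soft_l1');q=r.x
print(q,np.round(f(q).reshape(-1,2),2))
for nm,p in dict(valve=(.022,-.092,.082),tip=(.155,0,.108),lock=(.093,0,.148),lev=(-.062,-.092,.082)).items():print(nm,W(q,p).round(4))
v=W(q,(.022,-.092,.072))
for c in [(377,265),(377,270),(383,275),(374,258)]:
    for n in ["top"]:
        w=ray(n,px(n,c),.072)-v; a=np.arctan2(w[1],w[0])-q[2]; print(c,a,np.hypot(*w[:2]))
w=ray("side",px("side",(335,237)),.072)-v;print("side",np.arctan2(w[1],w[0])-q[2],np.hypot(*w[:2]))
for c in [(140,110),(75,445),(445,522)]: print(ray("top",px("top",c),.016))
E
```

```text
[ 0.46877596 -0.1659042  -0.16549012] [[-0.16  0.68]
 [-1.2   0.42]
 [ 2.28 -1.28]
 [ 1.56  0.34]
 [-0.91  0.54]
 [-0.41  1.11]]
valve [ 0.4753 -0.2603  0.082 ]
tip [ 0.6217 -0.1914  0.108 ]
lock [ 0.5605 -0.1812  0.148 ]
lev [ 0.3925 -0.2464  0.082 ]
(377, 265) 0.6608604442466797 0.054090949990891805
(377, 270) 0.6827463215466546 0.05201801336885364
(383, 275) 0.6555663207560303 0.048624789021968276
(374, 258) 0.655192967837311 0.05766207577403386
side 0.7271482684515723 0.05517122580011722
[ 0.60353449 -0.12764753  0.016     ]
[ 0.43770289 -0.09718448  0.016     ]
[ 0.40422364 -0.27766177  0.016     ]
```

```bash
cat > fit.py <<'E'
from h import *
def LV(l,r,z): return (.022-r*np.cos(l),-.092-r*np.sin(l),z)
obs=[("top",(297,47),lambda q:(.152,0,.105)),("top",(415,541),lambda q:LV(q[3],.083,.082)),("top",(433,280),lambda q:LV(q[3],-.0445,.072)),("top",(215,378),lambda q:(0,0,.046)),
("side",(118,160),lambda q:(.152,0,.106)),("side",(622,270),lambda q:LV(q[3],.083,.082))]
for n,c,a,b in [("top",(140,110),1,1),("top",(75,445),-1,1),("top",(445,522),-1,-1),("side",(600,357),-1,-1),("side",(385,572),-1,1),("side",(78,405),1,1)]:
    obs.append((n,c,lambda q,a=a,b=b:(q[4]+a*.086,q[5]+b*.092,.016)))
f=lambda q:np.concatenate([proj(n,W(q,p(q))+np.r_[0,0,0])-px(n,c)-(q[6:8] if n=="side" else 0) for n,c,p in obs]+[q[6:8]/1.0])
r=least_squares(f,[.45,-.1,-.15,0,.05,-.05,0,0],x_scale=[.01,.01,.1,.1,.01,.01,1,1],loss='soft_l1');q=r.x
if __name__=="__main__":
    print(q.round(4),np.round(f(q)[:-2].reshape(-1,2),2))
    for nm,p in dict(valve=(.022,-.092,.082),tip=(.155,0,.108),lock=(.093,0,.148),lev=LV(q[3],.084,.082)).items():print(nm,W(q,p).round(4))
    v=W(q,(.022,-.092,.072))
    for n,c in [("top",(377,265)),("top",(383,275)),("side",(335,237))]:
        w=ray(n,px(n,c)+(q[6:8] if n=="side" else 0),.072)-v; print(n,c,np.arctan2(w[1],w[0])-q[2],np.hypot(*w[:2]))
E
python3 fit.py
```

```text
[ 0.4702 -0.1629 -0.1873  0.0989  0.0408 -0.0323 -0.2319 -0.1719] [[-0.05  0.38]
 [ 0.11  0.61]
 [ 0.09 -0.93]
 [ 0.53 -0.19]
 [-0.86  0.61]
 [ 0.26  0.78]
 [ 0.09 -0.78]
 [-0.45  0.27]
 [-0.34  0.55]
 [ 0.16 -0.36]
 [ 0.7  -1.86]
 [-0.67 -0.08]]
valve [ 0.4747 -0.2574  0.082 ]
tip [ 0.6225 -0.1918  0.108 ]
lock [ 0.5616 -0.1803  0.148 ]
lev [ 0.391 -0.25   0.082]
top (377, 265) 0.6303265897059686 0.05334168182522671
top (383, 275) 0.6189843510937896 0.04789889355945425
side (335, 237) 0.6784149032688567 0.05496738677901844
```

Call:
move_arm:
  claw: 0
  rows:
    - {"translation": [2,-1.9,0],"yaw": 0}
    - {"translation": [2,-1.9,0],"yaw": 0}
    - {"translation": [2,-1.9,0],"yaw": 0}
    - {"translation": [2,-1.9,0],"yaw": 0}
    - {"translation": [2,-1.9,0],"yaw": 0}
    - {"translation": [2,-1.9,0],"yaw": 0}
    - {"translation": [2,-1.9,0],"yaw": 0}
    - {"translation": [2,-1.9,0],"yaw": 0}
    - {"translation": [2,-1.9,0],"yaw": 0}
    - {"translation": [2,-1.9,0],"yaw": 0}

```text
clock: 1.1
eef_pos: [0.2982, -0.2507, 0.2392]
tool_rot: [-3.141, 0.0, 0.331]
ft_force: [-0.1, 0.4, -0.0]
opening: -0.004
gripper_force: 0.0
```

Call:
move_arm:
  rows:
    - {"translation": [0,0,0],"yaw": -0.104}
    - {"translation": [0,0,0],"yaw": -0.104}
    - {"translation": [0,0,0],"yaw": -0.104}
    - {"translation": [0,0,0],"yaw": -0.104}
    - {"translation": [0,0,0],"yaw": -0.104}
    - {"translation": [3.5,0,0],"yaw": 0}
    - {"translation": [3.5,0,0],"yaw": 0}
    - {"translation": [3.5,0,0],"yaw": 0}
    - {"translation": [3.5,0,0],"yaw": 0}
    - {"translation": [3.5,0,0],"yaw": 0}

```text
clock: 2.1
eef_pos: [0.414, -0.119, 0.2392]
tool_rot: [-3.141, 0.0, 0.851]
ft_force: [0.3, -0.1, -1.2]
opening: -0.002
gripper_force: 0.0
```

Run:
```python
from fit import *
from station import ctrl
w=ray("top",px("top",(493,198)),.135)-W(q,(0,0,0)); c,s=np.cos(q[2]),np.sin(q[2])
print("tank stand xy",c*w[0]+s*w[1],-s*w[0]+c*w[1]); print(ray("top",(356,144),.12))
st=ctrl.state();print(st["clock"],st["eef_pos"],st["tool_rot"],st["ft_force"])
for p in [(.185,0),(.165,0),(.093,0)]: print(p,W(q,(*p,0)))
```

```text
tank stand xy 0.09711205441856667 -0.09631452496561158
[ 0.75398474 -0.11004072  0.12      ]
2.1 [ 0.41397272 -0.11900984  0.23916246] [-3.14136607e+00  1.41223838e-04  8.50712552e-01] [ 0.3149013  -0.07813861 -1.16491505]
(0.185, 0) [ 0.65199797 -0.19739005  0.        ]
(0.165, 0) [ 0.63234787 -0.19366529  0.        ]
(0.093, 0) [ 0.56160754 -0.18025615  0.        ]
```

Call:
move_arm:
  rows:
    - {"translation": [0,0,0],"yaw": 0.13}
    - {"translation": [0,0,0],"yaw": 0.13}
    - {"translation": [0,0,0],"yaw": 0.13}
    - {"translation": [0,0,0],"yaw": 0.13}
    - {"translation": [0,0,0],"yaw": 0.13}
    - {"translation": [0,0,0],"yaw": 0.13}
    - {"translation": [0,0,0],"yaw": 0.13}
    - {"translation": [0,0,0],"yaw": 0.128}
    - {"translation": [0,0,0],"yaw": 0}
    - {"translation": [0,0,0],"yaw": 0}

```text
clock: 3.1
eef_pos: [0.4132, -0.1202, 0.2391]
tool_rot: [-3.141, 0.0, -0.183]
ft_force: [0.1, -0.6, -0.5]
opening: -0.007
gripper_force: 0.0
```

Call:
move_arm:
  rows:
    - {"translation": [2.55,0.33,0],"yaw": 0}
    - {"translation": [2.55,0.33,0],"yaw": 0}
    - {"translation": [2.55,0.33,0],"yaw": 0}
    - {"translation": [2.55,0.33,0],"yaw": 0}
    - {"translation": [2.55,0.33,0],"yaw": 0}
    - {"translation": [2.55,0.33,0],"yaw": 0}
    - {"translation": [2.55,0.33,0],"yaw": 0}
    - {"translation": [2.55,0.33,0],"yaw": 0}
    - {"translation": [2.55,0.33,0],"yaw": 0}
    - {"translation": [2.55,0.33,0],"yaw": 0}

```text
clock: 4.1
eef_pos: [0.6586, -0.2005, 0.239]
tool_rot: [-3.142, 0.0, -0.184]
ft_force: [0.7, 0.4, -0.1]
opening: -0.0
gripper_force: 0.0
```

Call:
move_arm:
  rows:
    - {"translation": [0,0,2],"yaw": 0}
    - {"translation": [0,0,2],"yaw": 0}
    - {"translation": [0,0,2],"yaw": 0}
    - {"translation": [0,0,2],"yaw": 0}
    - {"translation": [0,0,2],"yaw": 0}
    - {"translation": [0,0,2],"yaw": 0}
    - {"translation": [0,0,1.8],"yaw": 0}
    - {"translation": [0,0,0],"yaw": 0}
    - {"translation": [0,0,0],"yaw": 0}
    - {"translation": [0,0,0],"yaw": 0}

```text
clock: 5.1
eef_pos: [0.6584, -0.2005, 0.1025]
tool_rot: [3.141, -0.002, -0.186]
ft_force: [0.0, 0.1, 0.6]
opening: 0.0
gripper_force: 0.0
```

Call:
move_arm:
  rows:
    - {"translation": [-0.4,0,0],"yaw": 0}
    - {"translation": [-0.4,0,0],"yaw": 0}
    - {"translation": [-0.4,0,0],"yaw": 0}
    - {"translation": [-0.4,0,0],"yaw": 0}
    - {"translation": [-0.4,0,0],"yaw": 0}
    - {"translation": [-0.4,0,0],"yaw": 0}
    - {"translation": [-0.4,0,0],"yaw": 0}
    - {"translation": [-0.4,0,0],"yaw": 0}
    - {"translation": [-0.4,0,0],"yaw": 0}
    - {"translation": [-0.4,0,0],"yaw": 0}

```text
clock: 6.1
eef_pos: [0.6296, -0.1956, 0.1065]
tool_rot: [3.14, -0.024, -0.186]
ft_force: [38.3, -4.0, 7.2]
opening: -0.006
gripper_force: 19.5
```

Run:
```python
from station import imaging
import cv2
t=imaging.capture("top")[185:285,335:435];s=imaging.capture("side")[130:215,335:435]
cv2.imwrite("pics/c2.png",cv2.hconcat([cv2.resize(t,(400,400),interpolation=cv2.INTER_CUBIC),cv2.resize(s,(400,340),interpolation=cv2.INTER_CUBIC).copy() if 0 else cv2.copyMakeBorder(cv2.resize(s,(400,340),interpolation=cv2.INTER_CUBIC),0,60,0,0,0)]))
```

```text
(no output)
```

View pics/c2.png

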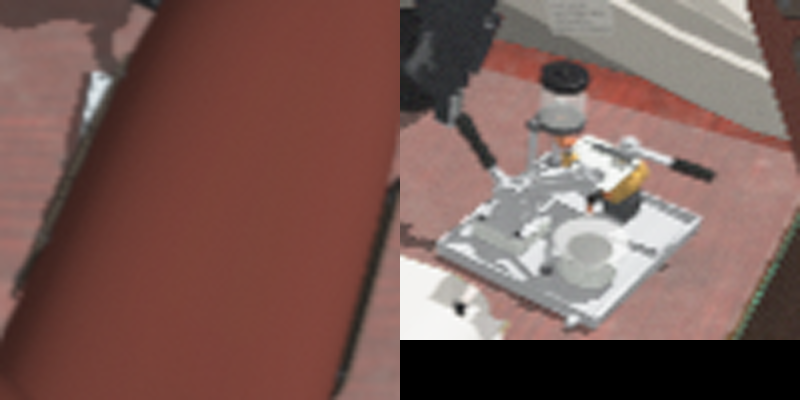

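The tip of the handle is against the fingers, with 38 N on them. I'll keep pushing and lift along the handle's arc.

Call:
move_arm:
  rows:
    - {"translation": [-0.2,0,-0.3],"yaw": 0}
    - {"translation": [-0.2,0,-0.3],"yaw": 0}
    - {"translation": [-0.2,0,-0.2],"yaw": 0}
    - {"translation": [-0.2,0,-0.2],"yaw": 0}
    - {"translation": [-0.2,0,-0.2],"yaw": 0}
    - {"translation": [-0.2,0,-0.2],"yaw": 0}
    - {"translation": [-0.2,0,-0.1],"yaw": 0}
    - {"translation": [-0.2,0,-0.1],"yaw": 0}
    - {"translation": [0,0,0],"yaw": 0}
    - {"translation": [0,0,0],"yaw": 0}

```text
clock: 7.2
eef_pos: [0.6024, -0.1897, 0.1172]
tool_rot: [-3.142, 0.0, -0.187]
ft_force: [2.1, 0.1, 1.1]
opening: 0.003
gripper_force: 0.9
```

Call:
move_arm:
  rows:
    - {"translation": [-0.2,0,-0.1],"yaw": 0}
    - {"translation": [-0.2,0,-0.1],"yaw": 0}
    - {"translation": [-0.2,0,-0.1],"yaw": 0}
    - {"translation": [-0.2,0,-0.1],"yaw": 0}
    - {"translation": [-0.2,0,-0.1],"yaw": 0}
    - {"translation": [-0.2,0,-0.1],"yaw": 0}
    - {"translation": [-0.2,0,-0.1],"yaw": 0}
    - {"translation": [-0.2,0,-0.1],"yaw": 0}
    - {"translation": [0,0,0],"yaw": 0}
    - {"translation": [0,0,0],"yaw": 0}

```text
clock: 8.2
eef_pos: [0.5868, -0.1867, 0.1254]
tool_rot: [-3.142, 0.0, -0.187]
ft_force: [0.2, 0.0, 0.5]
opening: 0.003
gripper_force: 0.0
```

Call:
move_arm:
  rows:
    - {"translation": [-0.15,0,0],"yaw": 0}
    - {"translation": [-0.15,0,0],"yaw": 0}
    - {"translation": [-0.15,0,0],"yaw": 0}
    - {"translation": [-0.15,0,0],"yaw": 0}
    - {"translation": [-0.15,0,0],"yaw": 0}
    - {"translation": [-0.15,0,0],"yaw": 0}
    - {"translation": [-0.15,0,0],"yaw": 0}
    - {"translation": [-0.15,0,0],"yaw": 0}
    - {"translation": [0,0,0],"yaw": 0}
    - {"translation": [0,0,0],"yaw": 0}

```text
clock: 9.2
eef_pos: [0.58, -0.1856, 0.1262]
tool_rot: [-3.142, -0.01, -0.187]
ft_force: [19.4, -2.7, -9.4]
opening: -0.0
gripper_force: 9.4
```

Run:
```python
from station import imaging
import cv2
s=imaging.capture("side")[130:205,335:435]
cv2.imwrite("pics/c3.png",cv2.resize(s,(800,600),interpolation=cv2.INTER_CUBIC))
```

```text
(no output)
```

View pics/c3.png

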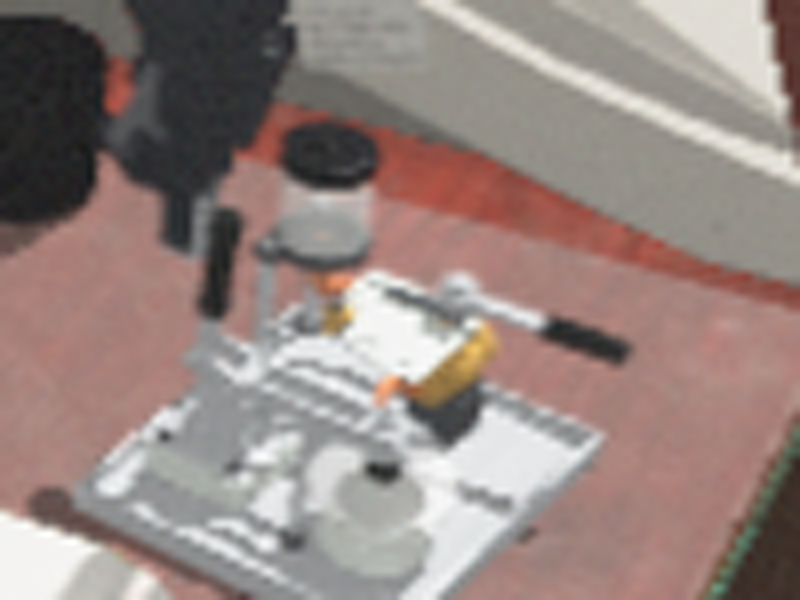

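The pad is on the lens (383,468) and the handle is nearly upright (228,215), but that doesn't prove it's past centre. I'll push on until it meets a firm stop.

Call:
move_arm:
  rows:
    - {"translation": [-0.15,0,0],"yaw": 0}
    - {"translation": [-0.15,0,0],"yaw": 0}
    - {"translation": [-0.15,0,0],"yaw": 0}
    - {"translation": [-0.15,0,0],"yaw": 0}
    - {"translation": [-0.15,0,0],"yaw": 0}
    - {"translation": [0,0,0],"yaw": 0}
    - {"translation": [0,0,0],"yaw": 0}
    - {"translation": [0,0,0],"yaw": 0}
    - {"translation": [0,0,0],"yaw": 0}
    - {"translation": [0,0,0],"yaw": 0}

```text
clock: 10.25
eef_pos: [0.5779, -0.1854, 0.1269]
tool_rot: [-3.142, -0.02, -0.186]
ft_force: [39.3, -4.2, -22.1]
opening: -0.003
gripper_force: 18.7
```

Call:
move_arm:
  rows:
    - {"translation": [-0.2,0,0],"yaw": 0}
    - {"translation": [-0.2,0,0],"yaw": 0}
    - {"translation": [-0.2,0,0],"yaw": 0}
    - {"translation": [-0.2,0,0],"yaw": 0}
    - {"translation": [0,0,0],"yaw": 0}
    - {"translation": [0,0,0],"yaw": 0}
    - {"translation": [0,0,0],"yaw": 0}
    - {"translation": [0,0,0],"yaw": 0}
    - {"translation": [0,0,0],"yaw": 0}
    - {"translation": [0,0,0],"yaw": 0}

```text
clock: 11.25
eef_pos: [0.5756, -0.1858, 0.1287]
tool_rot: [3.14, -0.031, -0.186]
ft_force: [58.5, -8.2, -27.5]
opening: -0.001
gripper_force: 27.4
```

Call:
move_arm:
  rows:
    - {"translation": [0.5,0,0],"yaw": 0}
    - {"translation": [0.5,0,0],"yaw": 0}
    - {"translation": [0.5,0,0],"yaw": 0}
    - {"translation": [0.5,0,0],"yaw": 0}
    - {"translation": [0.5,0,0],"yaw": 0}
    - {"translation": [0.5,0,0],"yaw": 0}
    - {"translation": [0.5,0,0],"yaw": 0}
    - {"translation": [0.5,0,0],"yaw": 0}
    - {"translation": [0.5,0,0],"yaw": 0}
    - {"translation": [0,0,0],"yaw": 0}

```text
clock: 12.25
eef_pos: [0.6047, -0.1902, 0.1252]
tool_rot: [3.142, -0.0, -0.187]
ft_force: [-0.2, -0.8, 0.6]
opening: -0.001
gripper_force: 0.0
```

Run:
```python
from fit import *
import cv2
im=imaging.capture("side"); s=cv2.resize(im[130:205,335:435],(800,600),interpolation=cv2.INTER_CUBIC)
for p,c in [((.093,0,.145),(0,255,0)),((.103,0,.145),(0,0,255)),((.083,0,.145),(255,0,0))]:
    u=proj("side",W(q,p))-q[6:8]; x=((u-[335,130])+.5)*8-.5; print(p,u,x); cv2.circle(s,tuple(int(v) for v in x),4,c,-1)
cv2.imwrite("pics/c4.png",s)
```

```text
(0.093, 0, 0.145) [362.38664337 156.84490088] [222.59314696 218.25920707]
(0.103, 0, 0.145) [360.04953436 155.86282592] [203.8962749  210.40260739]
(0.083, 0, 0.145) [364.73943967 157.83356779] [241.41551733 226.16854231]
```

View pics/c4.png

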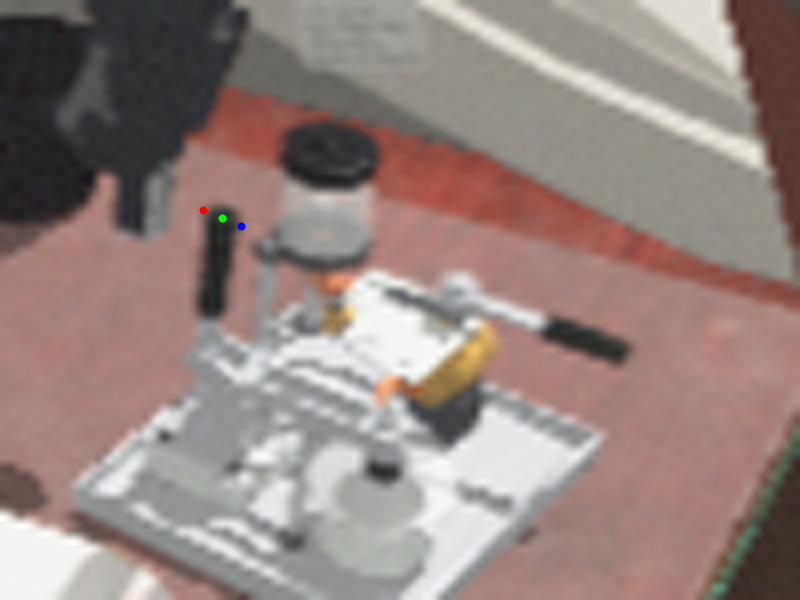

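The handle stayed put after I let go. Its tip (222,213) sits on the predicted locked point (green), not the dead-centre one (red), and the pad is on the lens, so the clamp is locked. Next is the lever. I'll refine the tab angle and work out the grasp pose.

Run:
```python
from fit import *
import cv2
v=W(q,(.022,-.092,.072))
for n,(x0,x1,y0,y1) in {"top":(392,404,224,235),"side":(374,379,165,173)}.items():
    im=cv2.imread(f"pics/{n}0.png")[y0:y1,x0:x1].astype(float); w=np.clip(im[...,2]-im[...,0]-45,0,None)
    if n=="top": print(w.astype(int))
    Y,X=np.mgrid[y0:y1,x0:x1]; u=np.array([(w*X).sum(),(w*Y).sum()])/w.sum()
    for z in(.069,.073):
        d=ray(n,u+(q[6:8] if n=="side" else 0),z)-v; print(n,u,z,np.arctan2(d[1],d[0])-q[2],np.hypot(*d[:2]))
for a in(.1,.65): print(a,W(q,LV(a,.066,.075)),"yaw",q[2]+a)
```

```text
[[ 0  0  0  0  0  0  0  0  0  0  0  0]
 [ 0  0  0  0  0  0  0  0  0  0  0  0]
 [ 0  0  0  0  0  0  0  0  0  0  0  0]
 [ 0  0  0  0  0  0  0  0  0  0  0  0]
 [ 0  0  0  0  0  0  0  0  0  0  0  0]
 [ 0  0  0  0  0  0  0  0  0  0  0  0]
 [ 0  0  0  0 40 54 54 29  0  0  0  0]
 [ 0  0  0  0  0 25 40  4  0  0  0  0]
 [ 0  0  0  0  0  0  0  0  0  0  0  0]
 [ 0  0  0  0  0  0  0  0  0  0  0  0]
 [ 0  0  0  0  0  0  0  0  0  0  0  0]]
top [397.48780488 230.2804878 ] 0.069 0.6517505395197993 0.049384109460616346
top [397.48780488 230.2804878 ] 0.073 0.6691808217496478 0.04934709769883817
side [376.42553191 166.27659574] 0.069 0.2677164856138355 0.05718651771375982
side [376.42553191 166.27659574] 0.073 0.3671498920135676 0.05602036870494637
0.1 [ 0.40896734 -0.25166711  0.075     ] yaw -0.08733174736233201
0.65 [ 0.41565474 -0.28688195  0.075     ] yaw 0.462668252637668
```

Call:
move_arm:
  claw: 0.5
  rows:
    - {"translation": [0.3,0,-2],"yaw": 0}
    - {"translation": [0,0,-2],"yaw": 0}
    - {"translation": [0,0,-2],"yaw": 0}
    - {"translation": [0,0,-2],"yaw": 0}
    - {"translation": [0,0,-2],"yaw": 0}
    - {"translation": [0,0,-1],"yaw": 0}
    - {"translation": [-2,0,0],"yaw": 0}
    - {"translation": [-2,0,0],"yaw": 0}
    - {"translation": [-2,0,0],"yaw": 0}
    - {"translation": [-2,0,0],"yaw": 0}

```text
clock: 13.3
eef_pos: [0.5274, -0.1754, 0.2348]
tool_rot: [-3.141, 0.001, -0.187]
ft_force: [0.0, -0.1, 0.4]
opening: 0.501
gripper_force: 0.0
```

Call:
move_arm:
  rows:
    - {"translation": [-2.05,1.93,0],"yaw": 0}
    - {"translation": [-2.05,1.93,0],"yaw": 0}
    - {"translation": [-2.05,1.93,0],"yaw": 0}
    - {"translation": [-2.05,1.93,0],"yaw": 0}
    - {"translation": [-2.05,1.93,0],"yaw": 0}
    - {"translation": [0,0,0],"yaw": -0.1}
    - {"translation": [0,0,2],"yaw": 0}
    - {"translation": [0,0,2],"yaw": 0}
    - {"translation": [0,0,2],"yaw": 0}
    - {"translation": [0,0,0],"yaw": 0}

```text
clock: 14.3
eef_pos: [0.4083, -0.2502, 0.173]
tool_rot: [-3.139, 0.004, -0.087]
ft_force: [-0.3, -0.5, -0.8]
opening: 0.501
gripper_force: 0.0
```

Call:
move_arm:
  rows:
    - {"translation": [0,0.15,2],"yaw": 0}
    - {"translation": [0,0,2],"yaw": 0}
    - {"translation": [0,0,2],"yaw": 0}
    - {"translation": [0,0,2],"yaw": 0}
    - {"translation": [0,0,1.7],"yaw": 0}
    - {"translation": [0,0,0],"yaw": 0}
    - {"translation": [0,0,0],"yaw": 0}
    - {"translation": [0,0,0],"yaw": 0}
    - {"translation": [0,0,0],"yaw": 0}
    - {"translation": [0,0,0],"yaw": 0}

```text
clock: 15.3
eef_pos: [0.4101, -0.2533, 0.079]
tool_rot: [3.141, -0.001, -0.087]
ft_force: [0.3, 0.0, 0.4]
opening: 0.499
gripper_force: 0.0
```

Call:
move_arm:
  claw: 0
  squeeze: 20
  rows:
    - {"translation": [0,0,0],"yaw": 0}
    - {"translation": [0,0,0],"yaw": 0}
    - {"translation": [0,0,0],"yaw": 0}
    - {"translation": [0,0,0],"yaw": 0}
    - {"translation": [0,0,0],"yaw": 0}
    - {"translation": [0,0,0],"yaw": 0}
    - {"translation": [0,0,0],"yaw": 0}
    - {"translation": [0,0,0],"yaw": 0}
    - {"translation": [0,0,0],"yaw": 0}
    - {"translation": [0,0,0],"yaw": 0}

```text
clock: 16.3
eef_pos: [0.4098, -0.2529, 0.0784]
tool_rot: [-3.141, -0.0, -0.087]
ft_force: [-1.0, 1.3, 6.2]
opening: 0.122
gripper_force: 25.0
```

Call:
move_arm:
  rows:
    - {"translation": [0.01,0.35,0],"yaw": -0.054}
    - {"translation": [0.01,0.35,0],"yaw": -0.054}
    - {"translation": [0.01,0.35,0],"yaw": -0.054}
    - {"translation": [0.01,0.35,0],"yaw": -0.054}
    - {"translation": [0.01,0.35,0],"yaw": -0.054}
    - {"translation": [0.01,0.35,0],"yaw": -0.054}
    - {"translation": [0.01,0.35,0],"yaw": -0.054}
    - {"translation": [0.01,0.35,0],"yaw": -0.054}
    - {"translation": [0.01,0.35,0],"yaw": -0.054}
    - {"translation": [0,0,0],"yaw": 0}

```text
clock: 17.3
eef_pos: [0.415, -0.2841, 0.0784]
tool_rot: [3.141, -0.0, 0.4]
ft_force: [-0.9, 1.5, 5.8]
opening: 0.123
gripper_force: 25.0
```

Call:
move_arm:
  rows:
    - {"translation": [0,0.15,0],"yaw": -0.03}
    - {"translation": [0,0,0],"yaw": 0}
    - {"translation": [0,0,0],"yaw": 0}
    - {"translation": [0,0,0],"yaw": 0}
    - {"translation": [0,0,0],"yaw": 0}
    - {"translation": [0,0,0],"yaw": 0}
    - {"translation": [0,0,0],"yaw": 0}
    - {"translation": [0,0,0],"yaw": 0}
    - {"translation": [0,0,0],"yaw": 0}
    - {"translation": [0,0,0],"yaw": 0}

```text
clock: 18.3
eef_pos: [0.4155, -0.2853, 0.0785]
tool_rot: [3.141, -0.0, 0.429]
ft_force: [2.5, -1.2, 4.9]
opening: 0.125
gripper_force: 24.9
```

Call:
move_arm:
  claw: 0.5
  rows:
    - {"translation": [0,0,0],"yaw": 0}
    - {"translation": [0,0,0],"yaw": 0}
    - {"translation": [0,0,0],"yaw": 0}
    - {"translation": [0,0,-2],"yaw": 0}
    - {"translation": [0,0,-3],"yaw": 0}
    - {"translation": [0,0,-3],"yaw": 0}
    - {"translation": [0,0,-3],"yaw": 0}
    - {"translation": [0,0,-3],"yaw": 0}
    - {"translation": [-4,0,0],"yaw": 0}
    - {"translation": [-4,0,0],"yaw": 0}

```text
clock: 19.3
eef_pos: [0.3422, -0.3186, 0.2189]
tool_rot: [3.14, -0.0, 0.431]
ft_force: [-0.3, -1.1, 0.6]
opening: 0.502
gripper_force: 0.0
```

Call:
move_arm:
  rows:
    - {"translation": [-2.5,3,0],"yaw": 0}
    - {"translation": [-2.5,3,0],"yaw": 0}
    - {"translation": [-1,3.5,0],"yaw": 0}
    - {"translation": [-1,3.5,0],"yaw": 0}
    - {"translation": [0,3.5,0],"yaw": 0}
    - {"translation": [0,3.5,0],"yaw": 0}
    - {"translation": [0,3,0],"yaw": 0}
    - {"translation": [0,0,0],"yaw": 0}
    - {"translation": [0,0,0],"yaw": 0}
    - {"translation": [0,0,0],"yaw": 0}

```text
clock: 20.3
eef_pos: [0.374, -0.5557, 0.2181]
tool_rot: [-3.14, 0.0, 0.429]
ft_force: [0.1, -1.1, 0.0]
opening: 0.498
gripper_force: 0.0
```

Run:
```python
from station import imaging
import cv2, numpy as np
ims={n:np.mean([imaging.capture(n).astype(float) for _ in range(4)],0).astype(np.uint8) for n in("top","side")}
for n in ims: cv2.imwrite(f"pics/{n}5.png",ims[n])
a=cv2.resize(ims["top"][210:285,378:428],(400,600),interpolation=cv2.INTER_CUBIC)
b=cv2.resize(ims["side"][140:215,358:408],(400,600),interpolation=cv2.INTER_CUBIC) if 0 else cv2.resize(ims["side"][145:195,365:415],(400,400),interpolation=cv2.INTER_CUBIC)
cv2.imwrite("pics/c5.png",cv2.hconcat([a,cv2.copyMakeBorder(b,0,200,0,0,0)]))
```

```text
(no output)
```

View pics/c5.png

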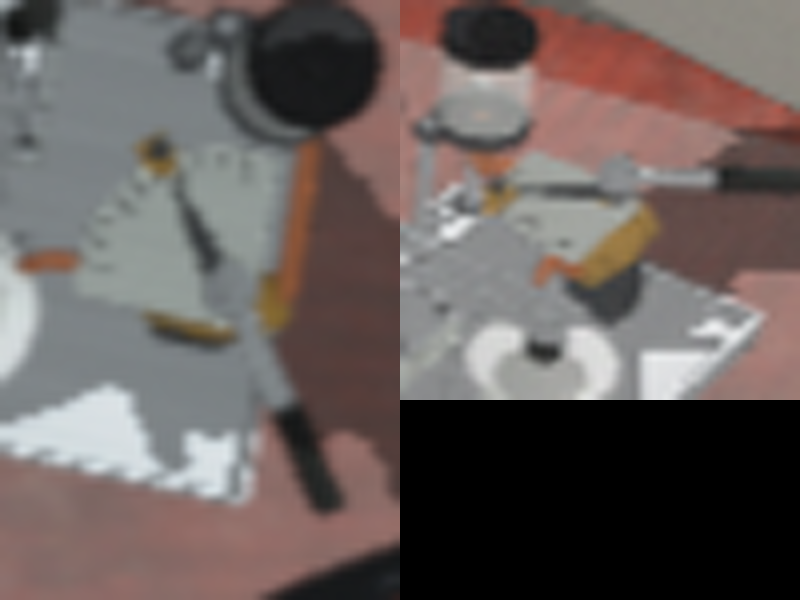

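```bash
cat > m.py <<'E'
from fit import *
import cv2,sys
def meas(f):
    im=cv2.imread(f).astype(float)
    P=lambda c:(np.array(c)+.5)/8-.5+[378,210]
    def cen(x0,y0,x1,y1,fn):
        (a,b),(c,d)=P((x0,y0)).round().astype(int),P((x1,y1)).round().astype(int)
        r=im[b:d+1,a:c+1];w=np.clip(fn(r),0,None);Y,X=np.mgrid[b:d+1,a:c+1];return np.array([(w*X).sum(),(w*Y).sum()])/w.sum()
    dark=lambda t:(lambda r:t-r.max(2))
    sl=cen(270,405,345,515,dark(60)); tip=cen(168,175,205,225,dark(120)); tab=cen(130,130,185,180,lambda r:r[...,2]-r[...,0]-30)
    S=ray("top",sl,.082);T=ray("top",tip,.072);B=ray("top",tab,.072);v=W(q,(.022,-.092,.072))
    ang=lambda d:np.arctan2(d[1],d[0])-q[2]
    print("px",sl,tip,tab);print("lever line",ang(T-S),"sleeve",ang(v-S),np.hypot(*(v-S)[:2]),"ptr",ang(T-v),np.hypot(*(T-v)[:2]),"tab",ang(B-v),np.hypot(*(B-v)[:2]))
    u=(T-S)[:2]/np.hypot(*(T-S)[:2]); st=S[:2]+u*.064; d=B[:2]-st; print("tab about line stem",np.arctan2(d[1],d[0])-q[2],np.hypot(*d))
meas(sys.argv[1])
E
python3 m.py pics/top5.png
```

```text
px [415.73072361 265.8801898 ] [401.28653295 236.30945559] [397.28484848 230.00606061]
lever line 0.6180328187348183 sleeve 0.6240552642904366 0.061586775984097904 ptr 0.6054438916793976 0.029463238491709162 tab 0.6679327798349406 0.050302146822524915
tab about line stem 0.6781781250872329 0.04791182599104526
```

The pointer stops just short of the tab: its tip is at crop (177,178) and the tab centre at (156,152). That is about 0.05 rad short. I'll go back, grip the lever again and make that correction.

Call:
move_arm:
  rows:
    - {"translation": [0,-3,0],"yaw": 0}
    - {"translation": [0,-3.5,0],"yaw": 0}
    - {"translation": [0,-3.5,0],"yaw": 0}
    - {"translation": [1,-3.5,0],"yaw": 0}
    - {"translation": [1,-3.5,0],"yaw": 0}
    - {"translation": [2.5,-3,0],"yaw": 0}
    - {"translation": [2.5,-3,0],"yaw": 0}
    - {"translation": [4,0,0],"yaw": 0}
    - {"translation": [4,0,0],"yaw": 0}
    - {"translation": [0,0,0],"yaw": 0}

```text
clock: 21.7
eef_pos: [0.4185, -0.2834, 0.2186]
tool_rot: [3.14, -0.002, 0.433]
ft_force: [0.8, -0.1, -0.2]
opening: 0.502
gripper_force: 0.0
```

Call:
move_arm:
  rows:
    - {"translation": [0,0,3],"yaw": 0}
    - {"translation": [0,0,3],"yaw": 0}
    - {"translation": [0,0,3],"yaw": 0}
    - {"translation": [0,0,3],"yaw": 0}
    - {"translation": [0,0,2],"yaw": 0}
    - {"translation": [0,0,0],"yaw": 0}
    - {"translation": [0,0,0],"yaw": 0}
    - {"translation": [0,0,0],"yaw": 0}
    - {"translation": [0,0,0],"yaw": 0}
    - {"translation": [0,0,0],"yaw": 0}

```text
clock: 22.7
eef_pos: [0.4157, -0.2856, 0.0792]
tool_rot: [3.14, -0.001, 0.429]
ft_force: [0.2, 0.3, -0.1]
opening: 0.505
gripper_force: 0.0
```

Call:
move_arm:
  claw: 0
  rows:
    - {"translation": [0,0,0],"yaw": 0}
    - {"translation": [0,0,0],"yaw": 0}
    - {"translation": [0,0,0],"yaw": 0}
    - {"translation": [0,0,0],"yaw": 0}
    - {"translation": [0,0,0],"yaw": 0}
    - {"translation": [0,0,0],"yaw": 0}
    - {"translation": [0,0,0],"yaw": 0}
    - {"translation": [0,0,0],"yaw": 0}
    - {"translation": [0,0,0],"yaw": 0}
    - {"translation": [0,0,0],"yaw": 0}

```text
clock: 23.7
eef_pos: [0.4153, -0.2853, 0.0785]
tool_rot: [3.141, -0.0, 0.429]
ft_force: [-1.2, 1.5, 5.2]
opening: 0.121
gripper_force: 25.6
```

Call:
move_arm:
  rows:
    - {"translation": [0,0.17,0],"yaw": -0.026}
    - {"translation": [0,0.17,0],"yaw": -0.026}
    - {"translation": [0,0,0],"yaw": 0}
    - {"translation": [0,0,0],"yaw": 0}
    - {"translation": [0,0,0],"yaw": 0}
    - {"translation": [0,0,0],"yaw": 0}
    - {"translation": [0,0,0],"yaw": 0}
    - {"translation": [0,0,0],"yaw": 0}
    - {"translation": [0,0,0],"yaw": 0}
    - {"translation": [0,0,0],"yaw": 0}

```text
clock: 24.7
eef_pos: [0.417, -0.2886, 0.0785]
tool_rot: [3.141, -0.0, 0.481]
ft_force: [-0.0, -1.5, 5.1]
opening: 0.121
gripper_force: 25.6
```

Call:
move_arm:
  claw: 0.5
  rows:
    - {"translation": [0,0,0],"yaw": 0}
    - {"translation": [0,0,0],"yaw": 0}
    - {"translation": [0,0,0],"yaw": 0}
    - {"translation": [0,0,-2],"yaw": 0}
    - {"translation": [0,0,-3],"yaw": 0}
    - {"translation": [0,0,-3],"yaw": 0}
    - {"translation": [0,0,-3],"yaw": 0}
    - {"translation": [0,0,-3],"yaw": 0}
    - {"translation": [-4,0,0],"yaw": 0}
    - {"translation": [-4,0,0],"yaw": 0}

```text
clock: 25.7
eef_pos: [0.3457, -0.3256, 0.219]
tool_rot: [3.14, -0.0, 0.483]
ft_force: [-0.5, -0.4, 0.1]
opening: 0.499
gripper_force: 0.0
```

Call:
move_arm:
  rows:
    - {"translation": [-2.5,3,0],"yaw": 0}
    - {"translation": [-2.5,3,0],"yaw": 0}
    - {"translation": [-1,3.5,0],"yaw": 0}
    - {"translation": [-1,3.5,0],"yaw": 0}
    - {"translation": [0,3.5,0],"yaw": 0}
    - {"translation": [0,3.5,0],"yaw": 0}
    - {"translation": [0,3,0],"yaw": 0}
    - {"translation": [0,0,0],"yaw": 0}
    - {"translation": [0,0,0],"yaw": 0}
    - {"translation": [0,0,0],"yaw": 0}

```text
clock: 26.7
eef_pos: [0.3897, -0.5606, 0.2182]
tool_rot: [-3.141, -0.0, 0.481]
ft_force: [-0.4, 1.0, 1.2]
opening: 0.499
gripper_force: 0.0
```

```bash
python3 - <<'E'
from station import imaging
import cv2, numpy as np
ims={n:np.mean([imaging.capture(n).astype(float) for _ in range(4)],0).astype(np.uint8) for n in("top","side")}
for n in ims: cv2.imwrite(f"pics/{n}6.png",ims[n])
a=cv2.resize(ims["top"][210:285,378:428],(400,600),interpolation=cv2.INTER_CUBIC)
b=cv2.resize(ims["side"][140:210,345:415],(400,400),interpolation=cv2.INTER_CUBIC)
cv2.imwrite("pics/c6.png",cv2.hconcat([a,cv2.copyMakeBorder(b,0,200,0,0,0)]))
E
python3 m.py pics/top6.png
```

```text
px [416.91482112 266.39011925] [401.03703704 236.78114478] [397.28143713 230.00598802]
lever line 0.6574275181356523 sleeve 0.6617676323083027 0.06424687578926974 ptr 0.6476577786539055 0.028541430104852005 tab 0.6681039641606947 0.050306627416026296
tab about line stem 0.6735670303610432 0.05055661544734227
```

View pics/c6.png

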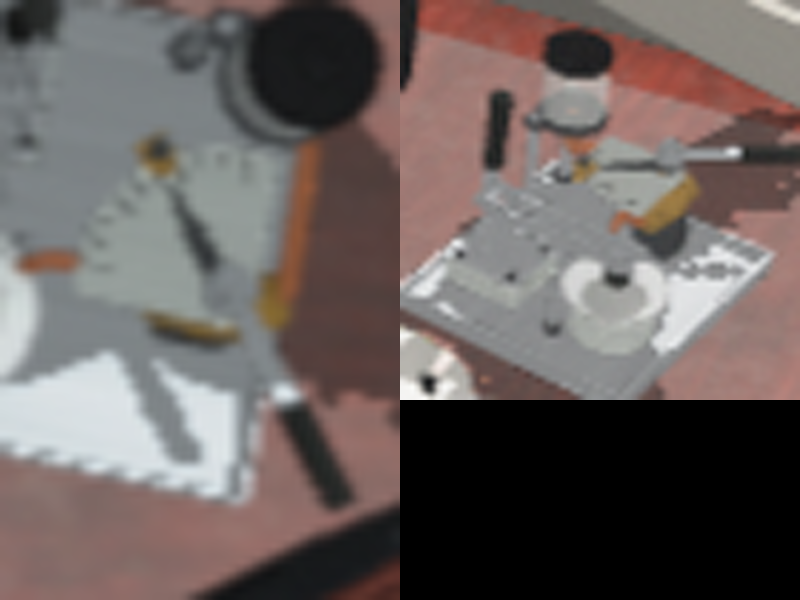

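The pointer now runs onto the tab: the pointer line meets crop (160,152) and the tab centre is (157,152), so it is within about 1°. The handle is still upright, the pad is on the lens, the lens is on its seat, and the gripper is clear. I'm handing in.

```bash
python3 -c "
from station import workorder
print(workorder.sign_off())"
```

```text
the job is handed in; nothing more can be done
None
```

I locked the clamp with its pad on the lens, then turned the valve lever until its pointer lined up with the brass tab, to within about 1° by the camera. The job is handed in; no verdict was returned.

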